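# Knock a jammed forming stake out of its holder

### The job

A steel forming stake is jammed in the neck of the square metal holder that lies on the wooden rest. Pick up the holder, tip its mouth steeply down and tap the mouth's rim against the steel knock bar of the catch tray until the stake comes loose and drops into the tray, never touching the stake with the gripper; then lay the holder back level in its rest as it lay before, and let go. Leave the hammer, the jar and the wooden block where they are.

Things in the scene. Friction and masses are not known exactly. Their poses are not given: they have to be found in the camera images.
- holder_center (a point): Centre of the holder, a square aluminium tube 170 mm long lying on the rest, mouth roughly to the robot's right (-y). Own x runs along the tube: mouth at x = -85 mm, closed end at +85 mm; z up, underside at z = -23 mm. From x = -50 to +85 mm flat sides 46 mm apart: grip here at the centre, between the saddles. A slot 12 mm wide along the top shows the stake. 0.26 kg without stake.
- holder: The same holder, axes as holder_center, origin at the centre of its underside (body 46 x 46 mm; neck 40 x 40 mm from x = -79 to -50 mm). In the neck, 23 mm behind the mouth, two sprung leaves grip the stake's head from both sides; their friction, about 12 N, holds it even with the mouth straight down.
- mouth (a point): Centre of the holder's mouth, in the plane of the rim, on the tube's axis, 85 mm from holder_center.
- rim: Flat steel rim of the mouth, part of the holder: 46 x 46 mm outside, opening 30 x 30 mm, 6 mm thick. Its frame and origin are those of holder, so the lower lip's outer edge is at x = -85 mm, z = 0.
- stake_center (a point): Centre of the dark steel stake in the holder: 90 mm long, x = -45 to +45 mm along the holder's x; square head 26 x 26 x 14 mm at -x (mouth end), 13 to 16 mm inside the rim; shank 18 mm round, foot 20 x 26 x 8 mm. About 0.15 kg.
- stake: The same stake, origin at the centre of its underside. Each sharp tap of the rim at 0.2 to 0.4 m/s, mouth down, jolts it a few mm towards the mouth (harder taps more); a slow push does nothing. After 4 to 7 mm in all it is loose and slides out by itself with the mouth about 45 degrees down. The number of taps varies. Carry smoothly.
- tray: Fixed steel catch tray, origin at the centre of its underside; 190 mm along its own x, 170 mm along y, z up; walls 45 mm high and 4 mm thick on the -x, +y and -y sides, floor 4 mm thick. The +x side (to the robot's left) is closed by the knock bar.
- bar_edge (a point): Middle of the knock bar's upper edge on the tray's inner side, 85 mm above the bench; axes as the tray's. Tap the rim's lower lip on the bar's top about 10 mm from this edge, tube along the tray's x, mouth pointing down over the tray (to its -x): the stake then falls in.
- knock_bar: Fixed solid steel bar, 170 mm along the tray's y, 20 mm wide, 85 mm high; origin at the centre of its underside.
- rest: Fixed wooden rest, origin at the centre of its underside, x along the tube it carries (mouth at -x), z up. Foot 150 x 75 x 10 mm; two saddles 12 mm thick at x = -42 and +60 mm carry the holder's underside 30 mm above the bench, between cheeks 53 mm apart with tops at 42 mm. The holder's centre lies above the origin (within 6 mm along x), 53 mm above the bench.
- hammer: Bystander: small hammer, 200 mm long, lying on the bench.
- jar: Bystander: closed jar 60 mm across, 75 mm high, standing.
- block: Bystander: wooden block 90 x 60 x 45 mm.
There are look-alikes about, which are no part of the job. What is shaped like the holder but pink or purple is not meant.

How it is judged:
By the outcome, as a careful person would: the job done as asked, in the order asked, and still so for the second after the job is handed in, with the robot touching nothing.
It also fails if it takes over 64 s, if anything falls off the work surface, if the arm or the gripper's body presses on something with over 40 N, if the wrist force passes 120 N, or if a joint passes its speed limit or range.

### The arm

A 6-joint arm with a two-finger parallel gripper is mounted at the origin on the work surface. World frame = base frame: x ahead of the robot, y to its left, z up, the work surface at z = 0. Lengths are in m, angles in rad, forces in N, time in s.
With the tool pointing down it reaches from about 0.4 to 0.925 m from the base axis. Payload 3.4 kg.
Tool frame: the origin (TCP) lies midway between the tips of the shut fingers; the grasp point (between the pads) lies 19 mm behind it; z points along the fingers, x is the direction in which the jaws open and shut, and the axes are right-handed (so a half turn about z gives the same grasp; the last joint's range is limited). The gripper opens to 85 mm and grips with 20 to 120 N. Pads are 22 mm wide; open, the fingers measure 114 mm over their backs; the gripper's body (76 mm by 85 mm) begins 54 mm behind the grasp point. The pads swing forward as they close: fully open they stand 13 mm farther back than shut.
Start: joints at [-1.373, 0.307, 1.506, -0, 1.328, -0.073], TCP at [0.154, -0.554, 0.231] pointing down, gripper open.
Joint ranges: [-3.12, 3.12], [-1.05, 2.28], [0.14, 2.33], [-1.42, 4.57], [0.1, 2.73], [-2.68, 2.68]. Speed limits (rad/s): [2.57, 2.57, 3.14, 3.14, 3.14, 3.14].

### API

Orientations are given as a unit quaternion [w, x, y, z].
In Python, from rig import bot gives the robot as it stands. Calls block until the motion is done:
- bot.goto(position, orientation): joint-space move of the TCP to a pose.
- bot.servo_line(position, frame=None, max_speed=0.15): straight line of the TCP; frame=None keeps the orientation; max_speed is the mean speed in m/s.
- bot.movej(angles): joint-space move.
- bot.command_gripper(opening, strength=None): finger opening in m; strength is the grip in N (None keeps the last); returns when the fingers have stopped.
- bot.hold(seconds).
- bot.inverse_kinematics(position, orientation): joint angles nearest the present ones, or None.
- bot.capture(name): name is "scene" or "top" or "wrist"; returns a dict with "image" (400x640x3 uint8, blue, green, red), "z_map" (400x640 float32, m along the optical axis (not along the pixel's ray), 0 where there is no reading), "fx", "fy", "cx", "cy" (pixels), "position" and "orientation" of the camera in the world. Camera axes: x right, y down, z forward; pixel columns grow to the right and rows downward; lengths in m; the calibration is good to about 2 mm. A picture is of the moment at which its call begins.
A pose or a line that the arm cannot do raises bot.PlanningError and nothing moves.
- bot.sign_off(): hands the job in, once; it reports no verdict.
Readings, each from a call of its own:
- bot.read_time(): time.
- bot.read_joint_positions(): joint angles.
- bot.read_joint_vel(): joint speeds.
- bot.read_joint_torque(): joint torques, N m.
- bot.read_eef_pos(): TCP position.
- bot.read_eef_rot(): TCP orientation.
- bot.read_wrist_force(): force on the tool from outside, world axes, zero at the start.
- bot.read_moment(): the same for the moment, N m.
- bot.read_width(): finger opening in m.
Only numpy, scipy, OpenCV 4.12 (cv2) and the standard library are available. Lean on these libraries where they do the work, as an engineer would, in place of code of your own. Each camera call takes 0.05 s, during which the arm holds its last target.

## Working session

There is one attempt and no reset: what is moved stays moved. The work goes in short steps, each a Python script; the robot and the scene stay as the last script left them, time stands still between calls to the robot, and variables do not carry over. Pictures are saved under pics/ and viewed, and the job is handed in when it is done.

```bash
ls; mkdir -p pics; cat > h.py <<'E'
import numpy as np, cv2
from scipy.spatial.transform import Rotation as R
from rig import bot
def rot(q): return R.from_quat([q[1],q[2],q[3],q[0]])
def quat(r):
    q=r.as_quat(); return [q[3],q[0],q[1],q[2]]
def cloud(c):
    z=c["z_map"]; v,u=np.mgrid[:z.shape[0],:z.shape[1]]
    P=np.stack([(u-c["cx"])/c["fx"]*z,(v-c["cy"])/c["fy"]*z,z],-1)
    W=P@rot(c["orientation"]).as_matrix().T+np.array(c["position"]); W[z==0]=np.nan
    return W
E
python3 - <<'E'
from h import *
import pickle
for n in ["scene","top"]:
    c=bot.capture(n); cv2.imwrite(f"pics/{n}0.png",c["image"]); pickle.dump(dict(c),open(f"{n}0.pkl","wb"))
    print(n,c["position"],c["orientation"],c["fx"],(c["z_map"]>0).mean())
print(bot.read_time(),bot.read_eef_rot(),bot.read_width())
E
```

```text
pics
scene [ 1.23919263 -0.20640447  1.30279187] [-0.21053976  0.77681567  0.57220757 -0.15750846] 469.5741613049733 0.9959765625
top [0.45055096 0.00301291 1.1839014 ] [ 0.03928982 -0.70538272  0.70704466 -0.03129506] 404.4874634982068 0.99596875
0.1 [-6.28394790e-04  7.96397016e-01 -6.04773445e-01 -6.91476817e-04] 0.08538170194151712
```

View pics/scene0.png

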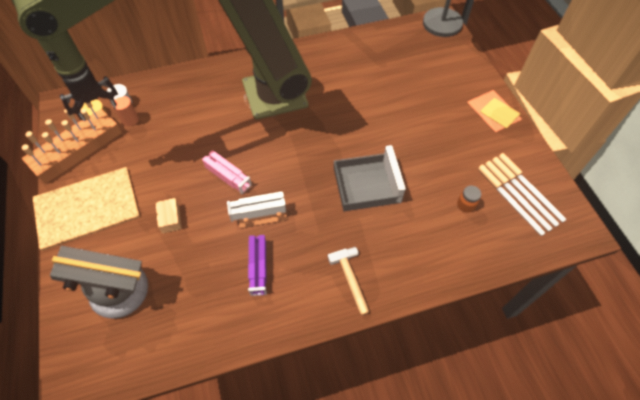

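View pics/top0.png

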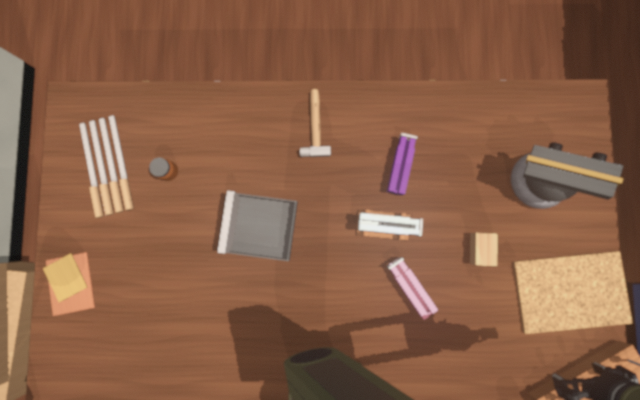

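The scene and top views show the silver holder at top (391,224), the tray at (258,225) with its light bar on the left at (226,222), and the hammer (315,120), jar (160,168) and block (485,249). The pink and purple items are the look-alikes. Next I measure from the depth.

```bash
python3 - <<'E'
from h import *
import pickle
c=pickle.load(open("top0.pkl","rb")); W=cloud(c); im=c["image"]
cr=im[180:280,200:440]; cv2.imwrite("pics/crop0.png",cv2.resize(cr,None,fx=3.3,fy=3.3,interpolation=cv2.INTER_CUBIC))
print("bench z",np.nanmedian(W[290:300,200:330,2]))
def rect(m,name):
    p=W[m]; (cx,cy),(w,h),a=cv2.minAreaRect((p[:,:2]*1000).astype(np.float32)); b=cv2.boxPoints(((cx,cy),(w,h),a))
    print(name,len(p),"c",cx,cy,"wh",w,h,a,"z",np.median(p[:,2]),b.round(1).tolist())
box=np.zeros(im.shape[:2],bool)
b=box.copy(); b[200:250,345:435]=1
rect(b&(W[...,2]>0.062),"holder top")
rect(b&(W[...,2]>0.062)&(im.min(2)>120),"holder top bright")
b=box.copy(); b[180:270,205:305]=1
rect(b&(W[...,2]>0.078),"bar")
rect(b&(W[...,2]>0.03),"tray")
rect(b&(W[...,2]>0.03)&(W[...,2]<0.06),"tray walls")
# rows z profile
print(W[224,350:432:3,2].round(3)); print(W[224,350:432:3,1].round(3))
print(W[205:245:2,391,2].round(3)); print(W[222,212:305:4,2].round(3))
E
```

```text
bench z -0.0006184047729778097
holder top 822 c 489.6968994140625 -176.8563995361328 wh 170.17823791503906 46.01629638671875 84.35610961914062 z 0.07458427868905637 [[458.3999938964844, -259.29998779296875], [504.20001220703125, -263.79998779296875], [521.0, -94.4000015258789], [475.20001220703125, -89.9000015258789]]
holder top bright 822 c 489.6968994140625 -176.8563995361328 wh 170.17823791503906 46.01629638671875 84.35610961914062 z 0.07458427868905637 [[458.3999938964844, -259.29998779296875], [504.20001220703125, -263.79998779296875], [521.0, -94.4000015258789], [475.20001220703125, -89.9000015258789]]
bar 482 c 497.06976318359375 272.4819641113281 wh 21.129369735717773 169.13613891601562 82.35066986083984 z 0.08426958608031809 [[411.79998779296875, 273.29998779296875], [579.5, 250.8000030517578], [582.2999877929688, 271.70001220703125], [414.70001220703125, 294.20001220703125]]
tray 1033 c 485.9659423828125 188.5525665283203 wh 190.14999389648438 170.25946044921875 82.50434112548828 z 0.07097940186561447 [[389.20001220703125, 105.4000015258789], [558.0, 83.19999694824219], [58
[... 363 characters left out ...]
1 -0.005  0.077  0.079  0.075  0.036  0.038  0.034  0.038
  0.036  0.063  0.058  0.057  0.06   0.06   0.061  0.056  0.058  0.06
  0.067  0.07   0.072  0.072  0.005 -0.003 -0.004  0.002]
[-0.072 -0.081 -0.09  -0.091 -0.099 -0.108 -0.12  -0.129 -0.138 -0.146
 -0.154 -0.159 -0.168 -0.176 -0.184 -0.193 -0.201 -0.21  -0.218 -0.226
 -0.232 -0.24  -0.248 -0.256 -0.28  -0.291 -0.3   -0.307]
[-0.001  0.002 -0.003  0.003  0.008  0.006  0.073  0.075  0.069  0.058
  0.059  0.074  0.077  0.081  0.052  0.006  0.009 -0.009 -0.002 -0.   ]
[-0.002 -0.002 -0.002  0.092  0.083  0.049  0.006  0.006  0.001 -0.001
  0.007  0.003  0.007  0.006  0.005  0.004  0.002  0.001  0.005  0.006
  0.044 -0.007  0.001  0.   ]
```

```bash
python3 - <<'E'
from h import *
import pickle
c=pickle.load(open("scene0.pkl","rb")); W=cloud(c); im=c["image"]
cr=im[130:250,200:420]; cv2.imwrite("pics/crop1.png",cv2.resize(cr,None,fx=3.6,fy=3.6,interpolation=cv2.INTER_CUBIC))
E
```

```text
(no output)
```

View pics/crop0.png

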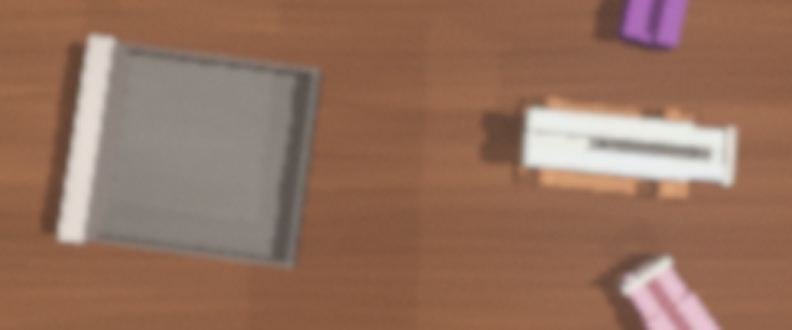

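View pics/crop1.png

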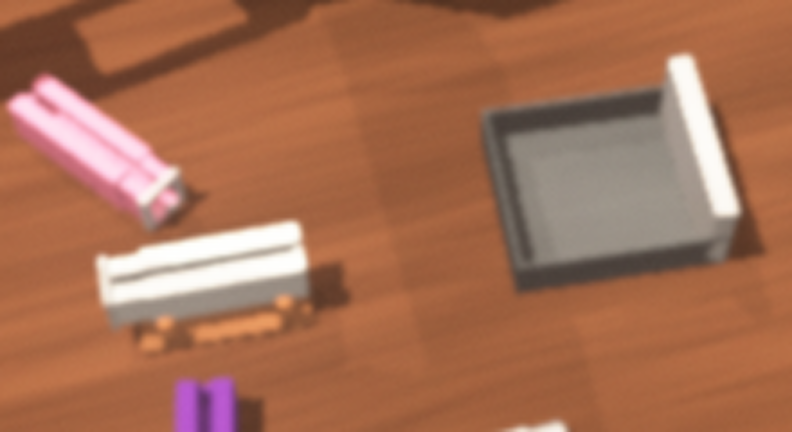

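```bash
cat >> h.py <<'E'
HC=np.array([.4897,-.1769,.053]); HY=np.deg2rad(84.35); TY=np.deg2rad(82.4)
EDGE=np.array([.4957,.2626,.085])
FLIP=1
GOFF=0.023   # TCP ahead of pad centre at 46 mm
def holderR(yaw,pitch): # pitch>0: mouth down
    return R.from_euler('z',yaw)*R.from_euler('y',-pitch)
def tool(center,yaw,pitch,flip=None):
    f=FLIP if flip is None else flip
    H=holderR(yaw,pitch).as_matrix(); x=f*H[:,1]; z=-H[:,2]; y=np.cross(z,x)
    T=R.from_matrix(np.stack([x,y,z],1))
    return np.array(center)+GOFF*z, quat(T)
def lip_center(lip,yaw,pitch): # holder centre when lower lip edge at lip
    return np.array(lip)-holderR(yaw,pitch).apply([-.085,0,-.023])
XT=np.array([np.cos(TY),np.sin(TY),0]); LIP=EDGE+0.009*XT
E
python3 - <<'E'
from h import *
for f in (1,-1):
    print("flip",f,bot.inverse_kinematics(*tool(HC,HY,0,f)))
    for pd in (45,50,55,60,65,70):
        for dz in (0,.08):
            p,q=tool(lip_center(LIP+[0,0,dz],TY,np.deg2rad(pd)),TY,np.deg2rad(pd),f)
            s=bot.inverse_kinematics(p,q); print(pd,dz,p.round(3),None if s is None else np.round(s,2))
print(bot.read_time())
E
```

```text
flip 1 None
45 0 [0.505 0.331 0.145] [0.06 0.42 1.95 1.05 0.92 2.6 ]
45 0.08 [0.505 0.331 0.225] None
50 0 [0.504 0.326 0.15 ] [0.   0.44 1.99 1.15 0.98 2.46]
50 0.08 [0.504 0.326 0.23 ] [0.   0.31 1.9  1.04 1.08 2.68]
55 0 [0.503 0.32  0.155] [-0.05  0.48  2.02  1.23  1.05  2.33]
55 0.08 [0.503 0.32  0.235] [-0.05  0.34  1.94  1.12  1.13  2.56]
60 0 [0.503 0.314 0.159] [-0.1   0.52  2.04  1.29  1.12  2.22]
60 0.08 [0.503 0.314 0.239] [-0.1   0.38  1.97  1.2   1.19  2.45]
65 0 [0.502 0.307 0.162] [-0.15  0.57  2.06  1.33  1.2   2.12]
65 0.08 [0.502 0.307 0.242] [-0.15  0.42  2.    1.26  1.26  2.34]
70 0 [0.501 0.3   0.165] [-0.19  0.63  2.08  1.37  1.28  2.02]
70 0.08 [0.501 0.3   0.245] [-0.19  0.47  2.03  1.31  1.33  2.24]
flip -1 [-4.27792323e-01  4.71375209e-01  1.86313230e+00 -4.44089210e-16
  8.07085139e-01 -3.29181221e-01]
45 0 [0.505 0.331 0.145] [ 0.06  0.42  1.95  1.05  0.92 -0.55]
45 0.08 [0.505 0.331 0.225] [ 0.06  0.3   1.87  0.94  1.04 -0.33]
50 0 [0.504 0.326 0.15 ] [ 0.    0.44  1.99  1.15  0.98 -0.68]
50 0.08 [0.504 0.326 0.23 ] [ 0.    0.31  1.9   1.04  1.08 -0.46]
55 0 [0.503 0.32  0.155] [-0.05  0.48  2.02  1.23  1.05 -0.81]
55 0.08 [0.503 0.32  0.235] [-0.05  0.34  1.94  1.12  1.13 -0.58]
60 0 [0.503 0.314 0.159] [-0.1   0.52  2.04  1.29  1.12 -0.92]
60 0.08 [0.503 0.314 0.239] [-0.1   0.38  1.97  1.2   1.19 -0.69]
65 0 [0.502 0.307 0.162] [-0.15  0.57  2.06  1.33  1.2  -1.02]
65 0.08 [0.502 0.307 0.242] [-0.15  0.42  2.    1.26  1.26 -0.8 ]
70 0 [0.501 0.3   0.165] [-0.19  0.63  2.08  1.37  1.28 -1.12]
70 0.08 [0.501 0.3   0.245] [-0.19  0.47  2.03  1.31  1.33 -0.9 ]
0.1
```

```bash
sed -i 's/^FLIP=1/FLIP=-1/' h.py; python3 - <<'E'
from h import *
bot.command_gripper(0.075,110)
p,q=tool(HC+[0,0,.14],HY,0); bot.goto(p,q)
c=bot.capture("wrist"); cv2.imwrite("pics/w1.png",c["image"])
W=cloud(c); m=(W[...,2]>.062)&(W[...,2]<.09)&(np.abs(W[...,0]-.49)<.07)&(np.abs(W[...,1]+.177)<.12)
if m.sum()>50: print(cv2.minAreaRect((W[m][:,:2]*1000).astype(np.float32)),np.median(W[m][:,2]))
print(bot.read_time(),bot.read_eef_pos(),bot.read_wrist_force())
E
```

```text
((490.4591369628906, -179.03549194335938), (170.52931213378906, 46.10149002075195), 84.5467529296875) 0.07496051538427978
2.2583 [ 0.48964466 -0.17794352  0.17017389] [ 0.08422484 -0.58458029 -0.34794307]
```

View pics/w1.png

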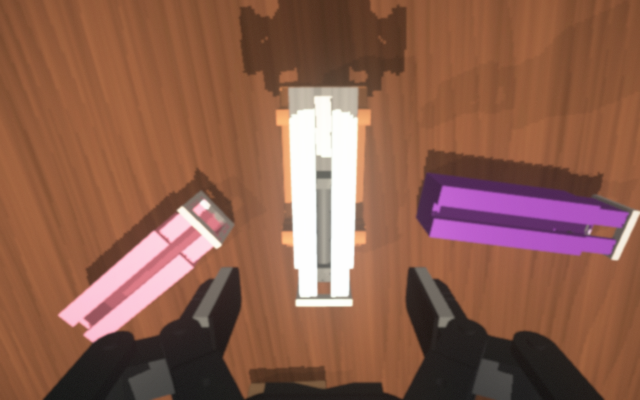

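The wrist view shows the holder centred between the fingers at (323,195), with its mouth at the bottom (323,302). It agrees with the top view to 2 mm, so I grip.

```bash
sed -i 's/^HC=.*;  *HY/HC=np.array([.4901,-.1779,.053]); HY/; s/84.35/84.45/' h.py; grep ^HC h.py; python3 - <<'E'
from h import *
p,q=tool(HC,HY,0); bot.servo_line(p,q,max_speed=0.12)
print(bot.read_eef_pos(),p,bot.read_wrist_force())
w=bot.command_gripper(0.03,110)
print(bot.read_width(),bot.read_wrist_force(),bot.read_eef_pos(),bot.read_time())
p2,_=tool(HC+[0,0,.10],HY,0); bot.servo_line(p2,q,max_speed=0.1)
print(bot.read_width(),bot.read_wrist_force(),bot.read_eef_pos(),bot.read_time())
c=bot.capture("scene"); cv2.imwrite("pics/s2.png",cv2.resize(c["image"][100:280,140:430],None,fx=2.7,fy=2.7))
c=bot.capture("wrist"); cv2.imwrite("pics/w2.png",c["image"])
E
```

```text
HC=np.array([.4901,-.1779,.053]); HY=np.deg2rad(84.45); TY=np.deg2rad(82.4)
[ 0.49063097 -0.17817924  0.0305761 ] [ 0.4901 -0.1779  0.03  ] [ 0.78365016 -0.62034686 -0.56824907]
0.045188078203627 [-0.25379464  0.8404896   6.04503594] [ 0.49051789 -0.17810638  0.03093792] 3.95
0.044960398722070444 [ 0.00965075 -0.29550686 -4.60139319] [ 0.48941139 -0.17759474  0.12927492] 5.1
```

View pics/s2.png

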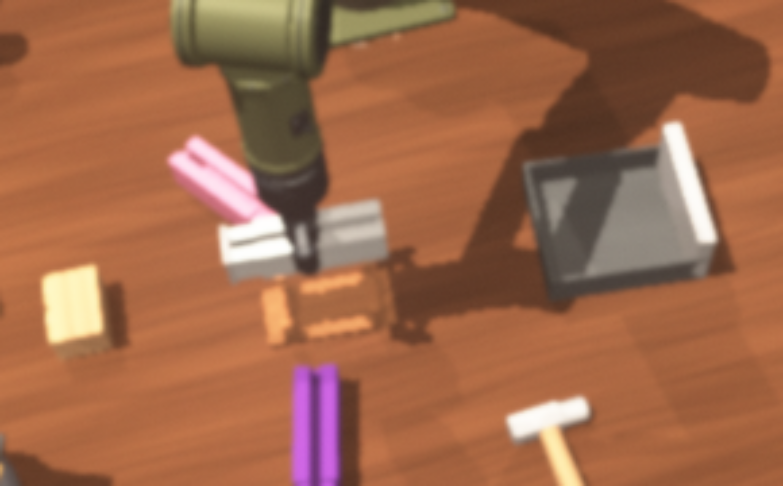

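View pics/w2.png

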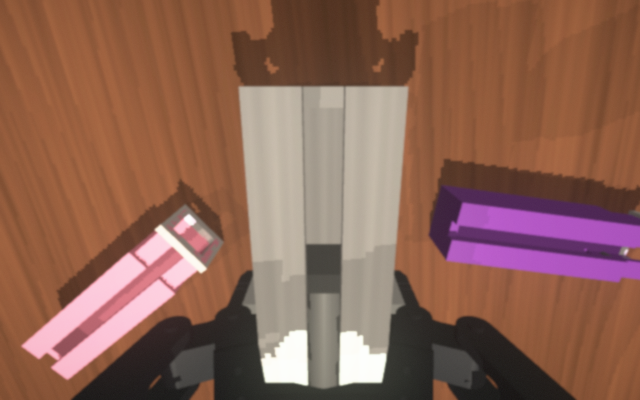

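```bash
python3 - <<'E'
from h import *
A=np.deg2rad(60)
p,q=tool([.49,0.0,.25],(HY+TY)/2,np.deg2rad(15)); bot.servo_line(p,q,max_speed=.2)
p,q=tool(lip_center(LIP+[0,0,.06],TY,A),TY,A); bot.servo_line(p,q,max_speed=.2)
bot.hold(.2)
print(bot.read_width(),bot.read_wrist_force(),bot.read_eef_pos()-p,bot.read_time())
for n in("scene","top"):
    c=bot.capture(n); W=cloud(c)
    b=c["image"][150:290,190:330] if n=="top" else c["image"][90:240,260:440]
    cv2.imwrite(f"pics/{n}3.png",cv2.resize(b,None,fx=4,fy=4,interpolation=cv2.INTER_CUBIC))
c=bot.capture("wrist"); cv2.imwrite("pics/w3.png",c["image"])
E
```

```text
0.045063550040958675 [ 0.13940664 -0.19241889 -5.03237567] [ 0.00035888 -0.00035244  0.00037723] 8.2833
```

View pics/scene3.png

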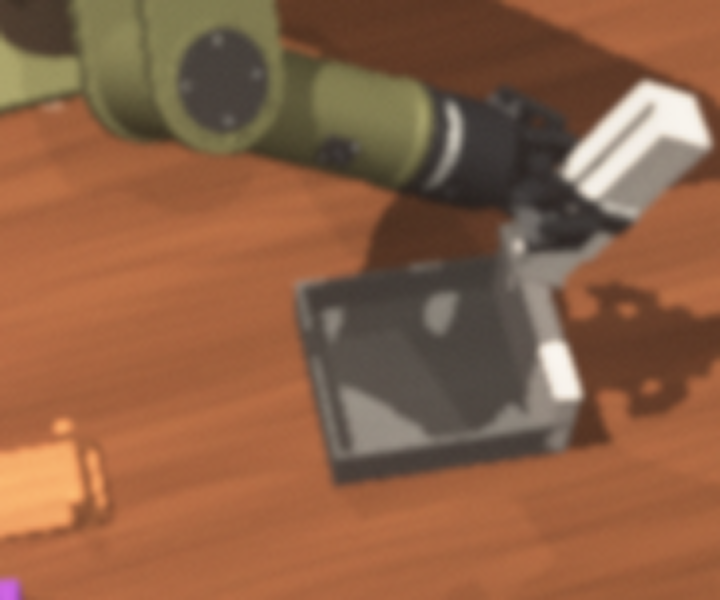

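View pics/w3.png

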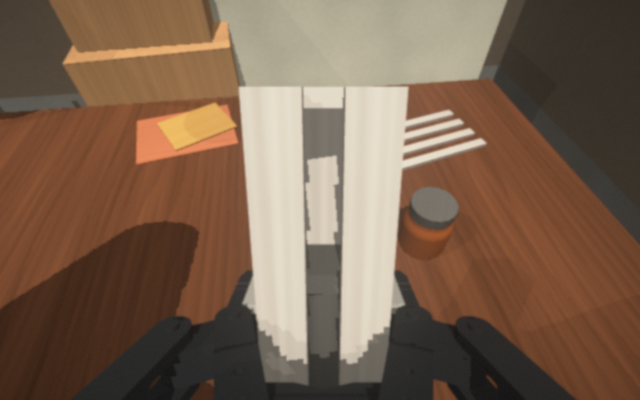

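View pics/top3.png

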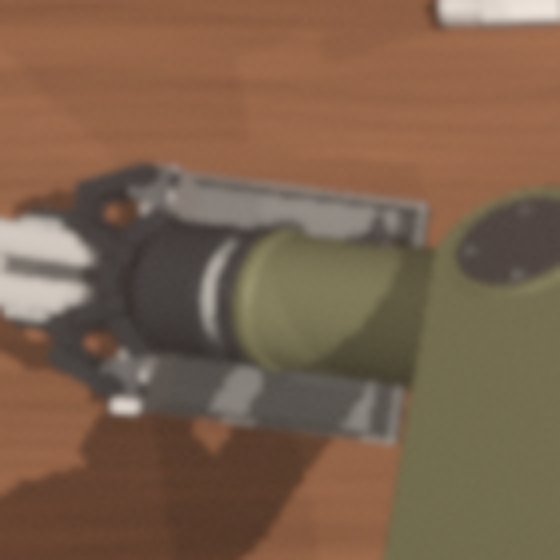

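Held firm and posed 60° mouth-down over the bar. In the wrist view the stake foot's end is at row 244 in the slot. Next, a slow probe for contact.

```bash
python3 - <<'E'
from h import *
A=np.deg2rad(60)
def go(dz,v): 
    p,q=tool(lip_center(LIP+[0,0,dz],TY,A),TY,A); bot.servo_line(p,q,max_speed=v); return p
go(.006,.1)
bot.hold(.1); f0=bot.read_wrist_force(); print(f0)
dz=.006
while dz>-.008:
    dz-=.0015; p=go(dz,.03); f=bot.read_wrist_force(); print(round(dz,4),(f-f0).round(1),bot.read_eef_pos()[2]-p[2])
    if (f-f0)[2]>8: break
c=bot.capture("scene"); cv2.imwrite("pics/s4.png",cv2.resize(c["image"][90:240,260:440],None,fx=4,fy=4,interpolation=cv2.INTER_CUBIC))
go(dz+.03,.15); print(bot.read_time())
E
```

```text
[-0.28129439  0.31036861 -3.94356895]
0.0045 [ 0.2  0.1 -1. ] 0.0003642436124051407
0.003 [0.7 0.3 0.4] -2.3391105241049592e-05
0.0015 [0.2 0.  0. ] -0.00012592341813619234
0.0 [-0.6 -1.3  5.2] 0.0007519314862859117
-0.0015 [-2.5 -5.3 13.5] 0.0021031283598982597
10.875
```

View pics/s4.png

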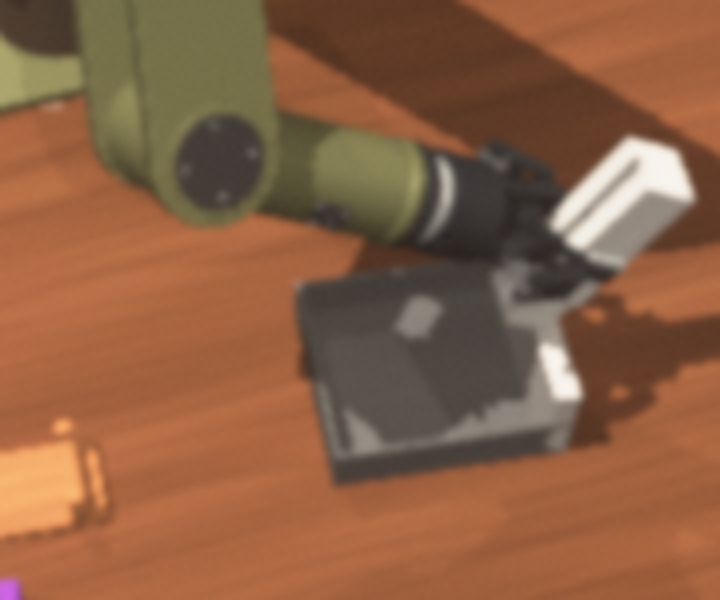

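```bash
cat >> h.py <<'E'
A=np.deg2rad(60)
def go(dz,v):
    p,q=tool(lip_center(LIP+[0,0,dz],TY,A),TY,A); bot.servo_line(p,q,max_speed=v); return p
def tap(v,over=.005,top=.05):
    go(top,.2); go(-over,v); f=bot.read_wrist_force(); go(.03,.15); bot.hold(.1)
    return f
def look(name):
    c=bot.capture("wrist"); W=c["z_map"]; cv2.imwrite(f"pics/{name}.png",c["image"][60:390,180:460])
    print(name,bot.read_time(),"w",bot.read_width(),"F",bot.read_wrist_force().round(1),"slot z",W[100:380:12,322].round(3))
E
python3 - <<'E'
from h import *
look("w5"); print(tap(.22)); look("w6")
print(bot.read_eef_pos())
E
python3 -c "
import cv2,numpy as np
cv2.imwrite('pics/w56.png',np.hstack([cv2.imread('pics/w5.png'),cv2.imread('pics/w6.png')]))"
```

```text
w5 10.925 w 0.044848310773692376 F [ 0.1  0.6 -4.4] slot z [0.1   0.131 0.133 0.133 0.135 0.138 0.139 0.14  0.142 0.144 0.145 0.148
 0.149 0.139 0.13  0.125 0.127 0.133 0.135 0.137 0.138 0.141 0.143 0.147]
[-0.66424802  2.60297681 11.15838875]
w6 12.1167 w 0.04486530687261028 F [ 0.  -0.1 -4.6] slot z [0.13  0.135 0.135 0.136 0.138 0.14  0.142 0.142 0.143 0.145 0.147 0.148
 0.149 0.138 0.128 0.126 0.133 0.132 0.135 0.136 0.138 0.14  0.141 0.142]
[0.50195463 0.31351602 0.18706606]
```

View pics/w56.png

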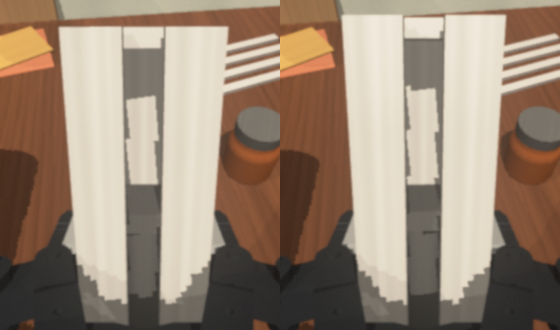

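The tube shifted slightly in the grip: its rear end went from row 87 to 75, and the slot depths suggest a small pitch. I'll quantify that in the hand frame.

```bash
cat >> h.py <<'E'
def inhand(verbose=True):
    c=bot.capture("wrist"); W=cloud(c); T=rot(bot.read_eef_rot()); p=np.array(bot.read_eef_pos())
    L=(W-p)@T.as_matrix()          # tool coords
    # nominal holder coords: y=FLIP*tool x, z=-(toolz)-GOFF... centre at tool z=-GOFF
    h=np.stack([FLIP*0+L[...,1]*(1 if True else 0),FLIP*L[...,0],-(L[...,2]+GOFF)],-1)
    # holder x = y_h x z_h ; tool y = z x x
    H=np.cross([0,FLIP,0],[0,0,1]) ; h[...,0]=L[...,1]*np.sign(np.dot(np.cross([0,0,-1],[0,FLIP,0]),[1,0,0])) if False else -FLIP*0+L[...,1]*SG
    m=(np.abs(np.abs(h[...,1])-.014)<.005)&(h[...,0]>.02)&(h[...,0]<.11)&(np.abs(h[...,2]-.023)<.012)
    a=h[m]; a=a[np.isfinite(a).all(1)]
    k=np.polyfit(a[:,0],a[:,2],1); k=np.polyfit(a[np.abs(a[:,2]-np.polyval(k,a[:,0]))<.003][:,0],a[np.abs(a[:,2]-np.polyval(k,a[:,0]))<.003][:,2],1)
    pitch=np.degrees(np.arctan(k[0]))
    # stake foot end: slot points raised
    s=(np.abs(h[...,1])<.003)&(h[...,0]>.01)&(h[...,0]<.1)&np.isfinite(h[...,2]); sp=h[s]
    f=sp[(sp[:,2]-np.polyval(k,sp[:,0]))>-.023+.0]
    f=f[(f[:,0]<.06)]
    print("pitch slope deg %.2f  z0 %.4f  rear x %.4f  foot x %.4f"%(pitch,k[1],np.percentile(a[:,0],99.5),np.percentile(f[:,0],98) if len(f) else np.nan), len(a))
    return np.arctan(k[0]),k[1],np.percentile(a[:,0],99.5)
E
python3 - <<'E'
import re
s=open('h.py').read()
i=s.index("    # nominal holder coords"); j=s.index("    m=(np.abs(np.abs")
s=s[:i]+"    h=np.stack([FLIP*L[...,1],FLIP*L[...,0],-(L[...,2]+GOFF)],-1)\n"+s[j:]
open('h.py','w').write(s)
E
python3 - <<'E'
from h import *
# check sign: tool y in holder axes
p,q=tool(HC,HY,0); print(rot(q).as_matrix()[:,1], holderR(HY,0).as_matrix()[:,0])
inhand(); inhand()
print(bot.read_time())
E
```

```text
[-0.09671436 -0.99531218  0.        ] [0.09671436 0.99531218 0.        ]
pitch slope deg -3.29  z0 0.0222  rear x 0.0864  foot x 0.0195 13945
pitch slope deg -3.26  z0 0.0222  rear x 0.0863  foot x 0.0195 13945
12.2167
```

```bash
cat >> h.py <<'E'
A=np.deg2rad(69); DEL=np.deg2rad(-3.3); SH=.0012   # DEL: holder pitch error in hand, SH: shift along own x
def go(dz,v):
    o=R.from_euler('y',-DEL).apply([-.085+SH,0,-.023])
    ctr=LIP+[0,0,dz]-holderR(TY,A).apply(o)
    p,q=tool(ctr,TY,A); bot.servo_line(p,q,max_speed=v); return p
E
python3 - <<'E'
from h import *
bot.command_gripper(0.03,120)
print(go(.03,.1)); bot.hold(.1)
inhand(); look("w7")
print(tap(.24)); inhand(); look("w8")
E
python3 -c "
import cv2,numpy as np
cv2.imwrite('pics/w78.png',np.hstack([cv2.imread('pics/w7.png'),cv2.imread('pics/w8.png')]))"
```

```text
[0.50151862 0.30620851 0.19259796]
pitch slope deg -3.26  z0 0.0224  rear x 0.0859  foot x 0.0191 13872
w7 12.9417 w 0.044781838697079135 F [ 0.2  0.  -4. ] slot z [0.13  0.135 0.136 0.138 0.139 0.14  0.141 0.143 0.145 0.145 0.147 0.15
 0.149 0.138 0.128 0.127 0.132 0.134 0.134 0.135 0.138 0.139 0.14  0.141]
[ 1.70641963 -0.64398141  4.60058958]
pitch slope deg -6.39  z0 0.0231  rear x 0.0896  foot x 0.0199 14379
w8 14.15 w 0.04478039830266952 F [ 0.3 -0.3 -4.9] slot z [0.138 0.137 0.14  0.141 0.141 0.142 0.143 0.144 0.146 0.148 0.147 0.151
 0.151 0.139 0.126 0.126 0.133 0.134 0.134 0.135 0.137 0.137 0.139 0.141]
```

View pics/w78.png

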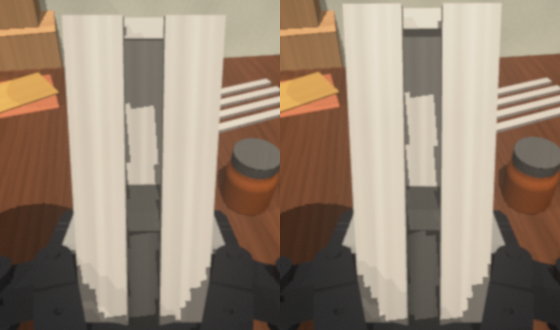

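```bash
sed -i 's/^A=np.deg2rad(69).*/A=np.deg2rad(72); DEL=np.deg2rad(-6.4); SH=.0040/' h.py
python3 - <<'E'
from h import *
print(go(.03,.1)); bot.hold(.1)
print(tap(.28,.003)); inhand(); look("w9")
for n in("scene","top"):
    c=bot.capture(n)
    b=c["image"][150:290,190:330] if n=="top" else c["image"][90:240,260:440]
    cv2.imwrite(f"pics/{n}9.png",cv2.resize(b,None,fx=4,fy=4,interpolation=cv2.INTER_CUBIC))
E
```

```text
[0.50143861 0.30560888 0.19115939]
[0.29705253 1.13755698 1.04156487]
pitch slope deg -6.90  z0 0.0265  rear x 0.0914  foot x 0.0112 15634
w9 15.6583 w 0.04486102908168649 F [-0.2  0.3 -2.5] slot z [0.134 0.136 0.136 0.137 0.137 0.14  0.142 0.142 0.142 0.143 0.145 0.146
 0.146 0.148 0.149 0.151 0.152 0.154 0.155 0.155 0.157 0.159 0.159 0.16 ]
```

View pics/w9.png

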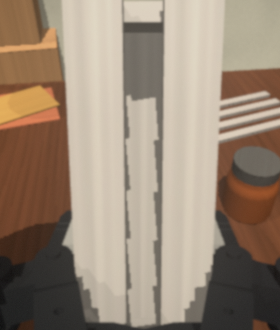

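View pics/scene9.png

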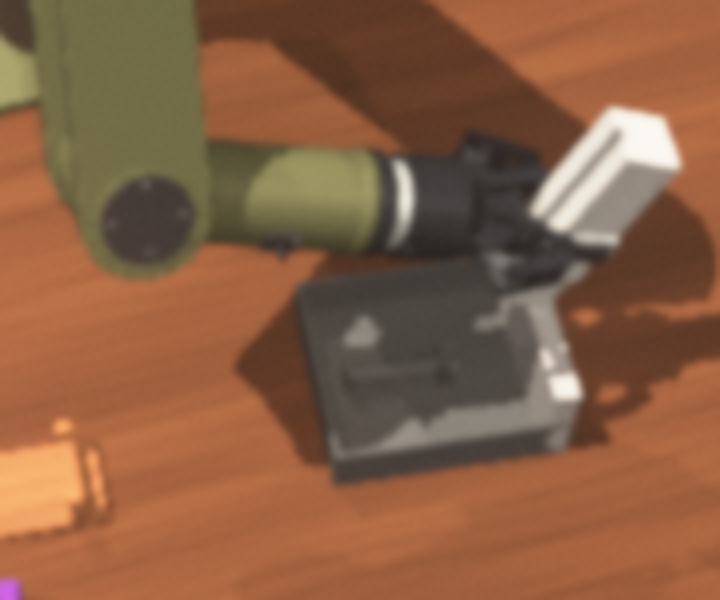

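The stake has come loose. The slot is empty in the wrist view, the weight dropped by about 2 N, and the stake lies in the tray at about (395,370) in the scene crop. Now I carry the holder back, compensating for the roughly 7° in-hand pitch, and measure above the rest.

```bash
sed -i 's/^A=np.deg2rad(72).*/A=np.deg2rad(72); DEL=np.deg2rad(-6.9); SH=.0042/' h.py
cat >> h.py <<'E'
import pickle
def shot(tag):
    for n in ("scene","top","wrist"):
        c=bot.capture(n); pickle.dump(dict(c),open(f"{tag}_{n}.pkl","wb")); cv2.imwrite(f"pics/{tag}_{n}.png",c["image"])
E
python3 - <<'E'
from h import *
go(.11,.15)
p,q=tool([.49,0.05,.25],(HY+TY)/2,np.deg2rad(30)); bot.servo_line(p,q,max_speed=.25)
p,q=tool(HC+[0,0,.07]-np.array([np.cos(HY),np.sin(HY),0])*SH,HY,-DEL); bot.servo_line(p,q,max_speed=.2)
bot.hold(.2); inhand(); shot("r"); print(bot.read_time(),bot.read_eef_pos()-p,bot.read_wrist_force())
E
python3 -c "
import cv2
a=cv2.imread('pics/r_scene.png');cv2.imwrite('pics/rs.png',cv2.resize(a[120:260,190:410],None,fx=3.6,fy=3.6,interpolation=cv2.INTER_CUBIC))
a=cv2.imread('pics/r_top.png');cv2.imwrite('pics/rt.png',cv2.resize(a[170:280,210:440],None,fx=3.4,fy=3.4,interpolation=cv2.INTER_CUBIC))"
```

```text
pitch slope deg -6.86  z0 0.0260  rear x 0.0925  foot x 0.0117 15860
19.5 [3.13183383e-05 1.15219155e-04 1.71106599e-04] [ 0.25565537 -0.08196257 -1.77068931]
```

View pics/rs.png

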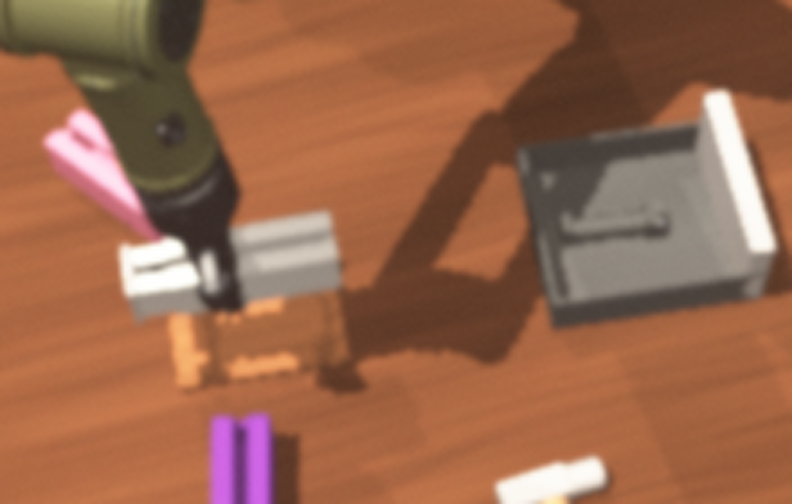

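View pics/rt.png

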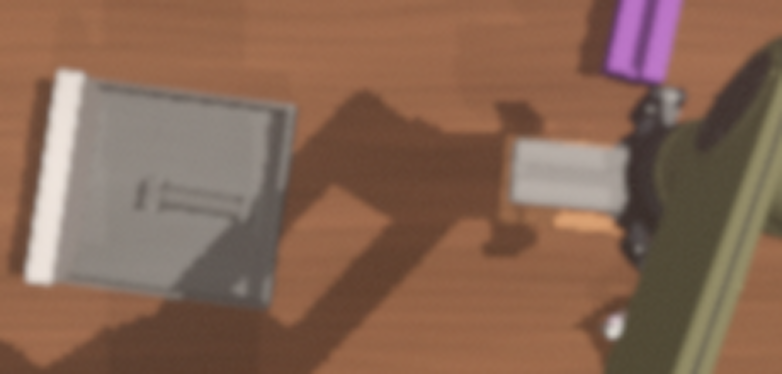

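View pics/r_wrist.png

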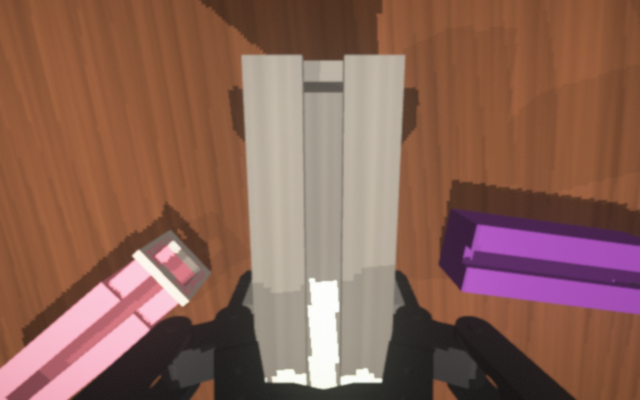

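The stake lies in the tray at rt (190,198), and the holder hovers over the rest. I'll locate the tube ends in world coordinates from all three views.

```bash
python3 - <<'E'
from h import *
ax=np.array([np.cos(HY),np.sin(HY),0]); ay=np.array([-np.sin(HY),np.cos(HY),0])
def H(n): 
    c=pickle.load(open(f"r_{n}.pkl","rb")); W=cloud(c)-[HC[0],HC[1],0]
    return np.stack([W@ax,W@ay,W[...,2]],-1),c
for n in ("scene","top","wrist"):
    h,c=H(n); im=c["image"].astype(int); sat=im.max(2)-im.min(2)
    m=(np.abs(h[...,1])<.030)&(np.abs(h[...,0])<.12)&(h[...,2]>.13)&(h[...,2]<.16)&(sat<45)
    for lo,hi in((-.12,-.04),(.03,.12)):
        a=h[m&(h[...,0]>lo)&(h[...,0]<hi)]
        if len(a)<20: print(n,lo,len(a)); continue
        t=a[np.abs(np.abs(a[:,1])-.014)<.006]
        k=np.polyfit(t[:,0],t[:,2],1) if len(t)>20 else [np.nan]*2
        print(n,lo,len(a),"x %.4f %.4f"%tuple(np.percentile(a[:,0],[.5,99.5])),"y %.4f %.4f"%tuple(np.percentile(a[:,1],[1,99])),"slope",np.degrees(np.arctan(k[0])).round(2),"zmed",np.median(t[:,2]).round(4))
# same check of initial state from scene0/top0
for n in("scene","top"):
    c=pickle.load(open(f"{n}0.pkl","rb")); W=cloud(c)-[HC[0],HC[1],0]; h=np.stack([W@ax,W@ay,W[...,2]],-1)
    m=(np.abs(h[...,1])<.030)&(np.abs(h[...,0])<.12)&(h[...,2]>.064)
    a=h[m]; print("init",n,np.percentile(a[:,0],[.5,99.5]).round(4),np.percentile(a[:,1],[1,99]).round(4),np.median(a[:,2]).round(4))
E
```

```text
scene -0.12 200 x -0.0830 -0.0401 y -0.0236 0.0214 slope 0.6 zmed 0.1469
scene 0.03 276 x 0.0305 0.0856 y -0.0254 0.0214 slope 1.73 zmed 0.1493
top -0.12 0
top 0.03 329 x 0.0304 0.0881 y -0.0227 0.0230 slope -3.5 zmed 0.149
wrist -0.12 0
wrist 0.03 23155 x 0.0304 0.0861 y -0.0232 0.0220 slope 0.01 zmed 0.149
init scene [-0.085   0.0836] [-0.0246  0.0246] 0.0746
init top [-0.0828  0.0858] [-0.0221  0.0232] 0.0746
```

All views agree that the holder is level and about 2 mm too far along +x. I correct by 2 mm and descend with force checks.

```bash
cat >> h.py <<'E'
AX=np.array([np.cos(HY),np.sin(HY),0])
def ret(d,v):
    p,q=tool(HC+[0,0,.07-d]-AX*(SH+.002),HY,-DEL); bot.servo_line(p,q,max_speed=v)
E
python3 - <<'E'
from h import *
ret(.0,.05); ret(.045,.1); bot.hold(.1); f0=bot.read_wrist_force(); m0=bot.read_moment(); print(f0)
d=.045
ret(.066,.06); d=.066
print(bot.read_wrist_force()-f0)
while d<.082:
    d+=.001; ret(d,.03); f=bot.read_wrist_force()-f0; print(round(d,4),f.round(1),(bot.read_moment()-m0).round(2))
    if f[2]>6 : break
    if np.abs(f[:2]).max()>8: print("side"); break
print(bot.read_time()); inhand(); shot("p")
E
python3 -c "
import cv2
a=cv2.imread('pics/p_scene.png');cv2.imwrite('pics/ps.png',cv2.resize(a[140:260,190:330],None,fx=5,fy=5,interpolation=cv2.INTER_CUBIC))"
```

```text
[ 0.35290962  0.31380579 -2.26885669]
[-0.54648201  0.42960211 -0.94879161]
0.067 [-0.9 -0.8 -0.8] [-0.03  0.04  0.01]
0.068 [-0.1 -0.   0.3] [0.   0.02 0.05]
0.069 [-0.6 -1.5 -0.8] [-0.1   0.    0.02]
0.07 [-0.  -0.6  0.3] [-0.1  -0.04  0.03]
0.071 [-0.8 -0.2 -0.4] [-0.05 -0.01 -0.02]
0.072 [-0.2 -0.4  0.4] [-0.08  0.02  0.  ]
0.073 [-1.2  0.1 -0.2] [-0.13  0.    0.05]
0.074 [-1.  -0.6  4.3] [-0.01  0.2   0.  ]
0.075 [-2.8  0.3 12.2] [0.22 0.6  0.05]
23.2
pitch slope deg -6.89  z0 0.0260  rear x 0.0924  foot x 0.0117 15839
```

View pics/ps.png

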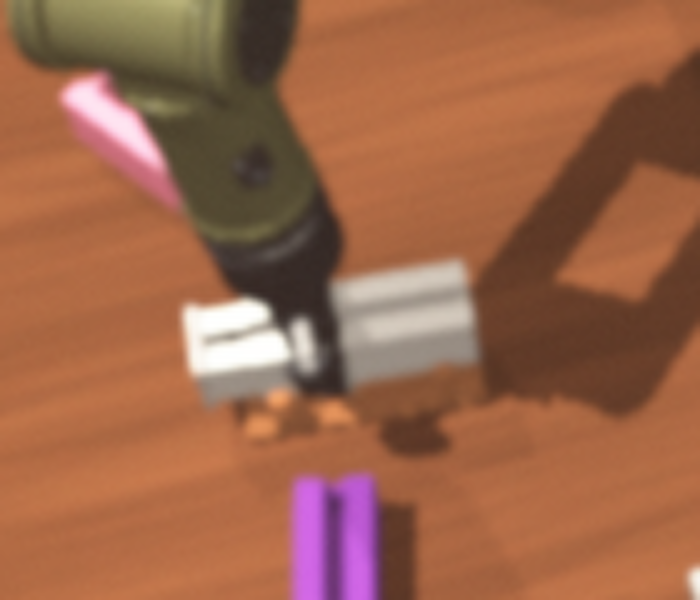

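Contact came at the predicted depth, seated and level. Releasing and backing off.

```bash
python3 - <<'E'
from h import *
ret(.0742,.03); bot.command_gripper(0.075); print(bot.read_wrist_force())
z=rot(bot.read_eef_rot()).as_matrix()[:,2]; bot.servo_line(bot.read_eef_pos()-.13*z,max_speed=.12)
bot.hold(.1)
c=bot.capture("wrist"); cv2.imwrite("pics/f_w.png",c["image"])
bot.servo_line([.25,-.42,.30],bot.read_eef_rot(),max_speed=.25)
shot("q"); print(bot.read_time(),bot.read_width())
for n in("scene","top"):
  for tag,fn in(("init",f"{n}0.pkl"),("now",f"q_{n}.pkl")):
    c=pickle.load(open(fn,"rb")); W=cloud(c)
    m=(np.abs(W[...,0]-.49)<.06)&(np.abs(W[...,1]+.178)<.11)&(W[...,2]>.062)
    p=W[m]; r=cv2.minAreaRect((p[:,:2]*1000).astype(np.float32))
    k=np.linalg.lstsq(np.c_[(p[:,:2]-HC[:2])@AX[:2],np.ones(len(p))],p[:,2],rcond=None)[0]
    print(n,tag,len(p),np.round(r[0],1),np.round(r[1],1),round(r[2],2),"slope deg",np.degrees(k[0]).round(2),"z",np.median(p[:,2]).round(4))
c=pickle.load(open("q_top.pkl","rb"))
cv2.imwrite("pics/q_t.png",cv2.resize(c["image"][170:280,210:440],None,fx=3.4,fy=3.4,interpolation=cv2.INTER_CUBIC))
E
```

```text
[-0.37732073  0.34800532 -0.16570857]
27.1667 0.07507317586726277
scene init 742 [ 490.3 -178.5] [169.8  52.5] 84.64 slope deg 0.45 z 0.0745
scene now 725 [ 489.2 -178.6] [169.6  52.8] 83.33 slope deg 0.26 z 0.0747
top init 822 [ 489.7 -176.9] [170.2  46. ] 84.36 slope deg 0.86 z 0.0746
top now 800 [ 490.2 -177.6] [170.9  46.1] 84.35 slope deg 0.53 z 0.0746
```

View pics/q_t.png

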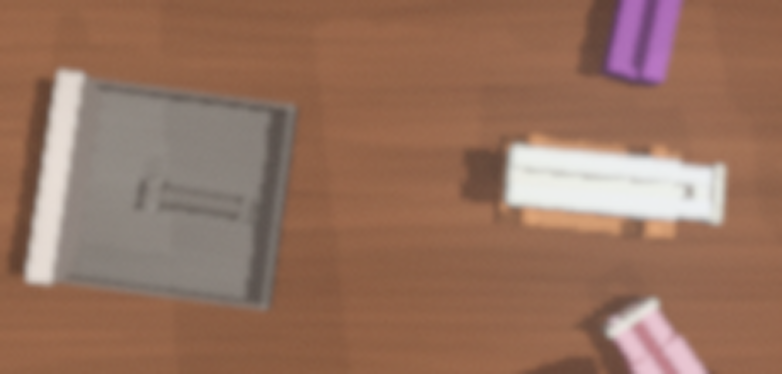

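View pics/q_scene.png

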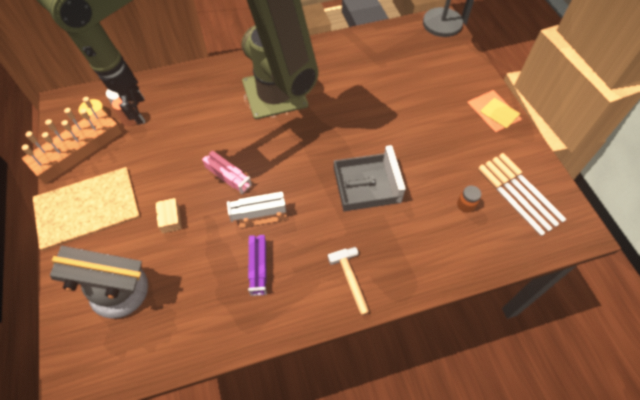

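The holder is back to within about 1 mm of where it lay, level, and its slot is empty. The stake is in the tray, the bystanders are unmoved, and the arm is clear.

```bash
python3 -c "
from rig import bot
bot.sign_off(); print(bot.read_time())"
```

```text
the job is handed in; nothing more can be done
the job is handed in; nothing more can be done
```

The stake is out and lying in the catch tray. The holder is back in its rest and released, and I signed the job off at about 27 s of the 64 s. Sign-off reports no verdict.

**What I did:** I gripped the holder at its centre and tipped its mouth about 57 to 66° down. I then found the knock bar with a slow probe and tapped the rim three times; the stake dropped out on the third.

**Last checks:**
- **Stake:** the top and scene views both show it in the tray. The holder's slot was empty, and the weight in the hand fell by about 2 N.
- **Holder:** its centre was within about 1 mm of where it lay, its top was at the same height (0.0746 m), and it was level. The top view put its direction at 84.35° against 84.36° before. The scene view gave 83.3° against 84.6°; that view is coarser, so I went with the top view.
- **Bystanders:** the hammer, jar and block looked unmoved in the final scene picture; I did not measure them.

**What did not go to plan:**
- **Slip in the grip:** the holder turned about 7° and slid about 4 mm in the gripper during the taps. I measured this and corrected for it before laying the holder back.
- **Tap force:** the readings only came after each tap, so I never saw the peak force during an impact.

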